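# Spin the marking-out turntable and brake it on its mark

## Robot

A 6-joint arm with a two-finger parallel gripper is mounted at the origin on the work surface. World frame = base frame: x ahead of the robot, y to its left, z up, the work surface at z = 0. Lengths are in mm, angles in rad, forces in N, time in s.
With the tool pointing down it reaches from about 250 to 775 mm from the base axis. Payload 4 kg.
Tool frame: the origin (TCP) lies at the very end of the fingers, on their centre line; the grasp point (between the pads) lies 19 mm behind it (arm.grip_point_offset is the distance from the TCP to the grasp point, in mm); y points along the fingers, x is the direction in which the jaws open and shut, and the axes are right-handed (so a half turn about y gives the same grasp; the last joint's range is limited). The gripper opens to 94 mm and grips with 3 to 60 N. Pads are 16 mm wide; open, the fingers measure 119 mm over their backs; the gripper's body (75 mm by 177 mm) begins 78 mm behind the grasp point.
Start: joints at [1.108, 0.087, 1.371, -0, 1.684, -0.103], TCP at [193.659, 514.798, 205.506] pointing down, gripper open.
Joint ranges: [-3.1, 3.1], [-0.76, 2.03], [0.27, 2.55], [-1.08, 4.22], [0.17, 2.65], [-2.57, 2.57]. Speed limits (rad/s): [2.79, 2.79, 3.14, 3.14, 3.14, 3.14].

## Interface

Orientations are given as a 3x3 rotation matrix whose columns are the frame's x, y, z axes.
In Python, from plant import status, optics, workorder, arm gives the robot as it stands.
- The arm moves only by the tool send_rows, never from a script. Its argument "commands" is a list that holds one entry, the list of rows, each a list of 5 numbers: the opening in per cent of the stroke, from 0 (shut) to 100 (fully open), then the shift along the tool's x, y, z as a fraction of full scale, then the turn about the tool's y as a fraction of full scale. In form: [[[jaw, x, y, z, turn], ...]]. A call has 1 to 12 rows; each row shifts and turns the pose as measured when the row begins, along the tool's axes as they then stand; what a row does not reach is not made up. Full scale, the value 1, is 0.2 m for a shift and pi rad for a turn. A row lasts 1/10 s, in which the tool goes at most 50 mm and 8.59 degrees, less where a joint would pass 70% of its speed; a pose out of reach is approached as far as the arm can. A call with a number of a shift or a turn outside -1 to 1 is refused whole. A call with a gripper value outside its range is refused whole. The fingers move at their own pace and stop on an object; "newtons" is the grip in N (left out, the last holds). Time passes only in rows, so rows that do not move let the fingers close. It gives the time, the measured TCP pose, the force and the opening at its end, in the units of the state.
- status.observe(): the state, without advancing time (a new reading comes with each control period).
- optics.grab_frame(name): name is "scene" or "side" or "wrist"; returns a dict with "color" (400x640x3 uint8, red, green, blue), "range_z" (400x640 float32, mm along the optical axis (not along the pixel's ray), 0 where there is no reading), "camera_matrix" (3x3 intrinsics, pixels), "R" (3x3) and "t" (3): a world point X has camera coordinates R X + t. Camera axes: x right, y down, z forward; pixel columns grow to the right and rows downward; lengths in mm; the calibration is good to about 2 mm. The wrist camera is an equidistant fisheye: a pixel r from the principal point sees the ray r / f radians off the axis. A picture is of the moment at which its call begins.
- workorder.sign_off(): hands the job in, once; it reports no verdict.
The state is a dict: "time": time; "qpos": joint angles; "joint_velocities": joint speeds; "effort": joint torques, N m; "ee_pos": TCP position; "tcp_rot": TCP orientation; "contact_force": force on the tool from outside, world axes, zero at the start; "torque": the same for the moment, N m; "grip_width": opening from 0.0 (shut) to 1.0 (fully open).
Only numpy, scipy, OpenCV 4.12 (cv2) and the standard library are available. Lean on these libraries where they do the work, as an engineer would, in place of code of your own. Each camera call takes 0.05 s, during which the arm holds its last target.

## Task

Flick the bench turntable into a brisk anticlockwise spin (seen from above) by pushing its upright peg from outside with the fingers, never pinching the peg or lifting the plate, and let it run untouched for at least one full turn. Then brake the turning plate with a fingertip so that it stops with its dark dart mark in front of the fixed pointer, to within about a centimetre, and keep the finger there: finish while still pressing on the plate. Once the plate has been stopped do not take the finger off again, and leave the hammer, the door rose and the tin where they stand.

Things in the scene. Friction and masses are not known exactly. Their poses are not given: they have to be found in the camera images.
- turntable: origin on the vertical spin axis, 31 mm above the bench. Carries the bare grey metal plate: 220 mm diameter, 12 mm thick, about 0.9 kg, rigid, flat top 17 mm above this origin (48 above the bench). A dark iron rose fixed in its middle (radius 39 mm, up to 14 mm high) turns with it; the top is otherwise flat but for the peg. The plate could be lifted off its bearing: 6 mm is too much.
- stand: fixed grey stand under the plate, origin under its middle on the bench, on the spin axis; z up. Its own +x axis points from the spin axis to the pointer. A grey arm with the steel pointer stands outside the rim, 114 to 162 mm from the axis along +x, 30 mm wide, 58 mm high; the pointer is a level cone with its tip towards the axis.
- pointer (a point): the point on the plate's rim, 105 mm from the spin axis and at the height of the plate's top, straight in front of the fixed steel pointer's tip (the tip is 9 mm farther out). Here the mark must stop. Does not turn.
- mark (a point): outer end of the dark dart-shaped mark inlaid in the plate's top, 105 mm from the spin axis; the dart is 40 mm long, lies radially, points outward and stands about 1 mm proud. Turns with the plate.
- peg (a point): middle of the upright dark iron peg fixed in the plate: 12 mm in diameter, 40 mm tall above the plate top, this point half-way up (20 mm above the plate top) on its axis, 55 mm from the spin axis, a quarter turn clockwise from the mark seen from above. Turns with the plate.
- plate (a joint): plate angle in rad: 0 with the mark at the pointer, growing anticlockwise seen from above, counted on over full turns (at the pointer again at 6.283, 12.566, ..). Starts between -2.2 and -0.6. Free bearing: it loses about 15 percent of its speed a second and never quite stops by itself; a fingertip pressing a few newtons on the top near the rim stops it almost at once.
- hammer: bystander: hammer lying on the bench to the left, 280 mm long, origin on its underside.
- rose: bystander: loose iron door rose 72 mm in diameter, 28 mm high, on the bench to the right, origin under its middle.
- tin: bystander: steel tin 72 mm in diameter, 85 mm high, with three punches standing up to 130 mm, on the bench to the right, origin under its middle.

How it is judged (in metres and radians):
On the way, in this order (a step that is already met when the one before it is completed fails the run):
1. the plate spins anticlockwise at more than 1.5 rad/s with no finger on it (velocity of joint plate above 1.5 rad/s and contact force between turntable and the fingers below 0.05 N), for 0.1 s.
2. still running untouched, the mark has gone well past the pointer (plate angle over 4 rad) (value of joint plate above 4 rad and velocity of joint plate above 0.4 rad/s and contact force between turntable and the fingers below 0.05 N), for 0.1 s.
At the end, for the whole second after the job is handed in: the plate is at rest (under 0.05 rad/s) after at least one full turn, the mark's outer end within 14 mm of the point in front of the pointer, a finger pressing on the plate with more than 0.5 N, the plate down on its bearing, and hammer, rose and tin within 20 mm of where they stood (horizontal distance between mark and pointer below 0.014 m and value of joint plate above 5.5 rad and velocity of joint plate between -0.05 and 0.05 rad/s and contact force between turntable and the fingers above 0.5 N and z of turntable in the frame of stand below 0.034 m and distance of each of hammer, rose, tin from where it was at the start of the episode below 0.02 m); the arm keeps its last pose, push and grip.
It fails at once if the plate is lifted more than 6 mm off its bearing (z of turntable in the frame of stand above 0.037 m).
It fails at once if the peg is taken between the fingers (horizontal distance between the grasp point and peg below 0.009 m and z of the grasp point in the frame of turntable below 0.062 m).
It fails at once if the finger is taken off again (grasp point more than 75 mm above the plate's top) after the plate has been stopped (value of joint plate above 4 rad and velocity of joint plate between -0.03 and 0.03 rad/s and z of the grasp point in the frame of turntable above 0.092 m).
It fails at once if the hammer, the rose or the tin is moved more than 20 mm (distance of any of hammer, rose, tin from where it was at the start of the episode above 0.02 m).
It also fails if it takes over 64 s, if anything falls off the work surface, if the arm or the gripper's body presses on something with over 40 N, if the wrist force passes 120 N, or if a joint passes its speed limit or range.

## Working session

There is one attempt and no reset: what is moved stays moved. The work goes in short steps, Python scripts to look and compute and a tool call to move; the robot and the scene stay as the last step left them, time stands still between calls to the robot, and variables do not carry over. Pictures are saved under pics/ and viewed, and the job is handed in when it is done.

Besides the shell and the picture viewer there is one more tool, called after "Request:" as a command line: name --argument value ..., lists and objects as JSON in quotes. send_rows: Moves the arm, as the interface text tells. Its arguments: {"type":"object","properties":{"commands":{"type":"array"},"newtons":{"type":"number"}},"required":["commands"]}

```bash
ls; mkdir -p pics; python3 - <<'E'
from plant import status, optics, workorder, arm
import cv2,numpy as np
s=status.observe()
print(s); print(arm.grip_point_offset, dir(arm))
for n in ["scene","side","wrist"]:
    f=optics.grab_frame(n); cv2.imwrite(f"pics/{n}0.png",f["color"][:,:,::-1]); print(n,f["camera_matrix"],f["R"],f["t"])
E
```

```text
pics
{'time': 0.0, 'qpos': array([ 1.10790152e+00,  8.79020043e-02,  1.37221622e+00, -3.21394367e-05,
        1.68359924e+00, -1.03081205e-01]), 'joint_velocities': array([-9.27918895e-05, -5.01381365e-04,  5.62558614e-04, -4.25845052e-04,
       -4.42019098e-04, -3.15303280e-04]), 'effort': array([-1.38598507e-04, -3.40169084e+01, -3.02433014e+01,  7.17063784e-02,
        3.29961092e-02, -2.06682139e-04]), 'ee_pos': array([193.4169524 , 514.2902671 , 204.35244179]), 'tcp_rot': array([[ 3.52102162e-01, -9.20236485e-04, -9.35961121e-01],
       [ 9.35959180e-01, -1.91545887e-03,  3.52103315e-01],
       [-2.11681335e-03, -9.99997742e-01,  1.86866576e-04]]), 'contact_force': array([ 0.14482837,  0.35984217, -0.52851985]), 'torque': array([-0.04457906, -0.06063368,  0.00897218]), 'grip_width': 1.0006317130151603}
18.8 ['MotionError', '__class__', '__delattr__', '__dict__', '__dir__', '__doc__', '__eq__', '__format__', '__ge__', '__getattribute__', '__getstate__', '__gt__', '__hash__', '__init__', '__init_subclass__', '__le__', '__lt__', '__module__', '__ne__', '__new__', '__reduce__', '
[... 307 characters left out ...]
76  0.03428842 -0.80268424]
 [-0.80064293 -0.05761844 -0.59636484]] [  44.8541857  -253.98660015 1660.8810432 ]
side [[468.22941387   0.         316.52495419]
 [  0.         468.22941387 203.99036985]
 [  0.           0.           1.        ]] [[ 0.97791348 -0.20888285 -0.00729268]
 [-0.12530137 -0.55797492 -0.82034356]
 [ 0.16728657  0.8031388  -0.57182451]] [-504.48741553  120.36848869 1152.27259735]
wrist [[309.70691629   0.         315.9549987 ]
 [  0.         309.70691629 198.48911896]
 [  0.           0.           1.        ]] [[ 0.35207358  0.93596974 -0.00219832]
 [ 0.90158382 -0.33850633  0.26936979]
 [ 0.25137783 -0.09681995 -0.96303431]] [-548.67045748  -28.1747636   391.67670577]
```

View pics/scene0.png

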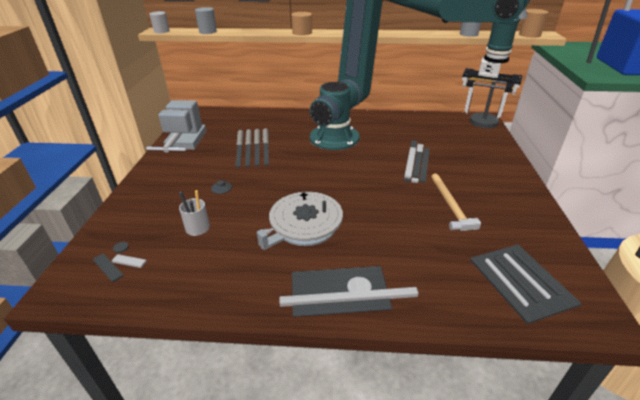

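View pics/side0.png

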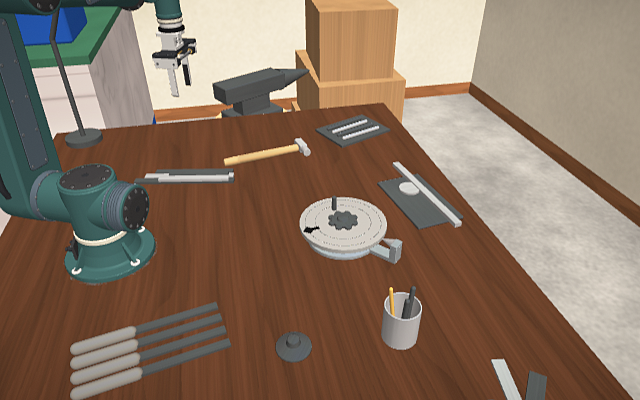

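View pics/wrist0.png

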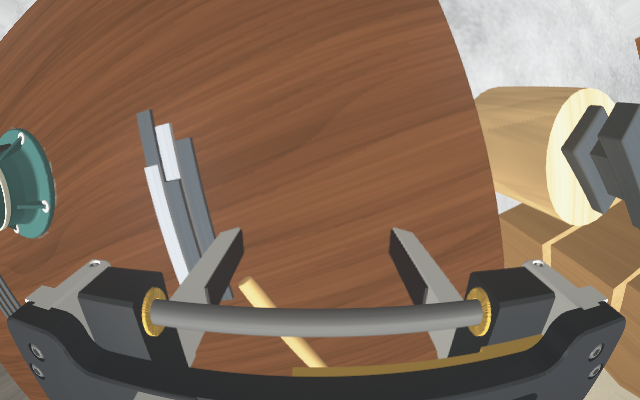

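The scene view has the plate at about (306,215), the dart at (304,196), the peg at (323,207) and the pointer arm at (268,238). The side view has the plate at (343,225), the dart at (311,231), the peg at (334,203) and the pointer at (392,248). Next I'll measure these.

```bash
cat > h.py <<'E'
from plant import status, optics, workorder, arm
import cv2,numpy as np
def ray(f,uv,z):
    K=f["camera_matrix"];R=f["R"];t=f["t"]
    d=np.stack([(uv[:,0]-K[0,2])/K[0,0],(uv[:,1]-K[1,2])/K[1,1],np.ones(len(uv))],1)@R
    c=-R.T@t
    return c+d*((z-c[2])/d[:,2])[:,None]
def proj(f,X):
    p=np.atleast_2d(X)@f["R"].T+f["t"];K=f["camera_matrix"]
    return np.stack([K[0,0]*p[:,0]/p[:,2]+K[0,2],K[1,1]*p[:,1]/p[:,2]+K[1,2]],1)
def cloud(f):
    v,u=np.mgrid[:400,:640];d=f["range_z"];K=f["camera_matrix"]
    P=np.stack([(u-K[0,2])/K[0,0]*d,(v-K[1,2])/K[1,1]*d,d],-1)
    return (P-f["t"])@f["R"]
E
python3 - <<'E'
from h import *
for n in ["scene","side"]:
    f=optics.grab_frame(n); P=cloud(f); c=f["color"].astype(int)
    ok=f["range_z"]>0
    box=ok&(P[...,0]>300)&(P[...,0]<700)&(abs(P[...,1])<250)
    m=box&(abs(P[...,2]-48)<5)&(c.min(-1)>120)
    cn,_=cv2.findContours(m.astype(np.uint8),cv2.RETR_EXTERNAL,cv2.CHAIN_APPROX_NONE)
    cn=max(cn,key=cv2.contourArea)[:,0].astype(float)
    X=ray(f,cn,48.)[:,:2]
    (cx,cy),r=cv2.minEnclosingCircle(X.astype(np.float32)); print(n,cx,cy,r,m.sum())
    from scipy.optimize import least_squares
    s=least_squares(lambda q:np.hypot(*(X-q[:2]).T)-q[2],[cx,cy,110],loss="soft_l1",f_scale=1.5);print(s.x)
    C=s.x[:2]
    m=box&(np.hypot(P[...,0]-C[0],P[...,1]-C[1])<112)
    dk=m&(c.max(-1)<70)
    k,lab,st,ce=cv2.connectedComponentsWithStats(dk.astype(np.uint8))
    for i in range(1,k):
        if st[i,4]>6:
            v,u=np.where(lab==i); Y=ray(f,np.stack([u,v],1).astype(float),48.)[:,:2]-C; z=P[lab==i][:,2]
            rr=np.hypot(*Y.T); j=rr.argmax(); print(ce[i],st[i,4],"z",z.min(),z.max(),"mean",Y.mean(0),"rmax",rr.max(),"ang",np.degrees(np.arctan2(*Y.mean(0)[::-1])), "meanP",P[lab==i].mean(0)[:2]-C)
    # pointer arm
    m=box&(P[...,2]>20)&(np.hypot(P[...,0]-C[0],P[...,1]-C[1])>116)&(np.hypot(P[...,0]-C[0],P[...,1]-C[1])<166)&(c.min(-1)>80)
    Q=P[m]-[*C,0]; print("arm",len(Q),Q.mean(0),np.degrees(np.arctan2(np.median(Q[:,1]),np.median(Q[:,0]))))
    top=Q[Q[:,2]>52]; print("top",len(top),top.mean(0),np.degrees(np.arctan2(top[:,1].mean(),top[:,0].mean())))
    u,v=int(proj(f,[*C,48])[0,0]),int(proj(f,[*C,48])[0,1])
    cv2.imwrite(f"pics/{n}1.png",cv2.resize(f["color"][v-60:v+60,u-80:u+80,::-1],None,fx=5,fy=5,interpolation=cv2.INTER_CUBIC)); print(u-80,v-60)
    # bystanders
    b=ok&(P[...,2]>8)&(P[...,0]>150)&(P[...,0]<900)&(abs(P[...,1])<500)
    k,lab,st,ce=cv2.connectedComponentsWithStats(b.astype(np.uint8))
    for i in range(1,k):
        if st[i,4]>40: q=P[lab==i];print("  obj",ce[i].round(),st[i,4],q.min(0).round(),q.max(0).round())
E
```

```text
scene 578.1786499023438 -57.043357849121094 111.23805236816406 2297
[577.74996986 -56.91364415 107.23796488]
[303.5 195.1] 20 z 42.82441556164993 48.410422404836204 mean [-92.68063904 -17.20984699] rmax 106.18573142863596 ang -169.48057324229927 meanP [-94.63506145 -17.47150675]
[324. 207.] 9 z 53.33195862148309 80.3575927683663 mean [-35.51680184  51.56284669] rmax 74.78031059276027 ang 124.55930655895149 meanP [-10.22340359  53.30804488]
arm 152 [  95.11787239 -109.02690104   41.95611249] -47.92843625279022
top 7 [  87.68248427 -106.28533464   53.59733188] -50.478304333838835
225 153
  obj [478.  31.] 2531 [150. 317. 205.] [261. 500. 572.]
  obj [239. 158.] 87 [ 153. -375.    8.] [ 275. -334.   16.]
  obj [248. 158.] 79 [ 154. -337.    8.] [ 266. -299.   16.]
  obj [257. 158.] 75 [ 150. -301.    8.] [ 265. -266.   16.]
  obj [266. 157.] 66 [ 150. -267.    8.] [ 252. -230.   15.]
  obj [413. 166.] 292 [151. 266.   8.] [315. 342.  18.]
  obj [455. 208.] 656 [295. 360.   8.] [579. 464.  28.]
  obj [221. 185.] 73 [ 378. -396.    8.] [ 414. -350.   27.]
  obj [194. 214.] 848 [ 566. -422
[... 1071 characters left out ...]
8.] 1678 [150. 331. 205.] [226. 500. 510.]
  obj [354. 134.] 513 [655. 404.   8.] [889. 500.  27.]
  obj [269. 152.] 691 [291. 353.   8.] [575. 458.  31.]
  obj [419. 198.] 2285 [733. -97.   8.] [899. 244.  24.]
  obj [205. 174.] 680 [150. 261.   8.] [319. 362.  21.]
  obj [347. 228.] 4617 [ 461. -192.    8.] [686.  49.  91.]
  obj [401. 318.] 1911 [ 564. -428.    8.] [ 636. -354.  132.]
  obj [193. 312.] 417 [ 151. -271.    9.] [ 249. -233.   20.]
  obj [194. 325.] 480 [ 150. -309.    8.] [ 257. -267.   20.]
  obj [196. 338.] 559 [ 150. -344.    9.] [ 264. -302.   20.]
  obj [293. 344.] 642 [ 357. -408.    8.] [ 422. -340.   30.]
  obj [197. 352.] 625 [ 150. -380.    8.] [ 270. -337.   20.]
```

View pics/scene1.png

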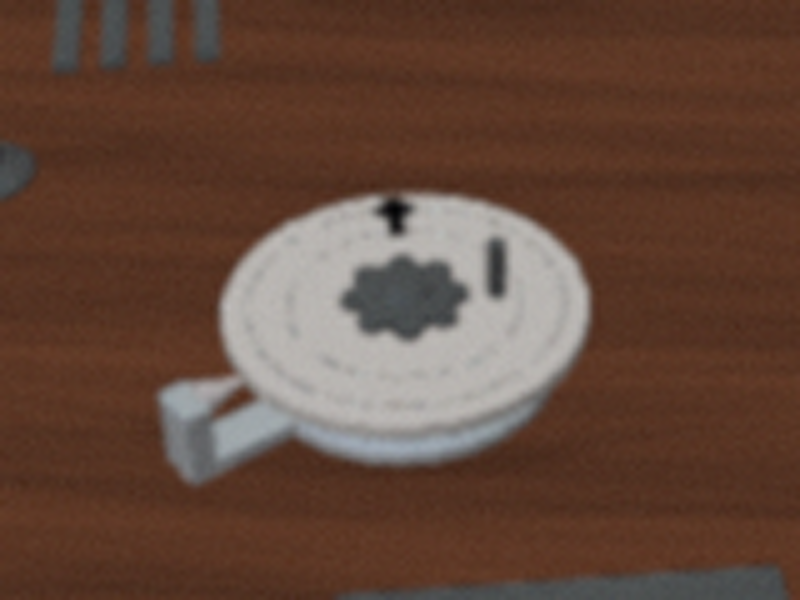

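View pics/side1.png

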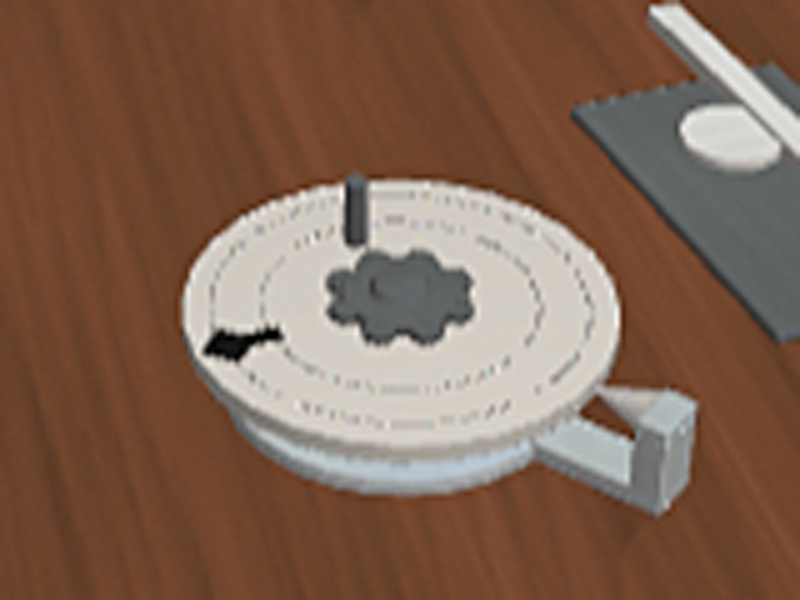

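```bash
python3 - <<'E'
from h import *
from scipy.optimize import least_squares
for n,dart,tip,peg in [("scene",[(225+392/5,153+197/5),(225+398/5,153+234/5)],(225+240/5,153+381/5),(225+497/5,153+294/5)),("side",[(263+205/5,161+347/5),(263+281/5,161+331/5)],(263+598/5,161+388/5),(263+355/5,161+241/5))]:
    f=optics.grab_frame(n); P=cloud(f); c=f["color"].astype(int); cam=(-f["R"].T@f["t"])[:2]
    m=(c.min(-1)>130)&(np.hypot(P[...,0]-575,P[...,1]+60)<125)&(P[...,2]>25)
    cn,_=cv2.findContours(m.astype(np.uint8),cv2.RETR_EXTERNAL,cv2.CHAIN_APPROX_NONE)
    cn=max(cn,key=cv2.contourArea)[:,0].astype(float)
    X=ray(f,cn,48.)[:,:2]; w=(cam-[575,-60]);w/=np.hypot(*w)
    X=X[((X-[575,-60])@w)<20]
    X=X[(np.hypot(*(X-[575,-60]).T)>95)]
    s=least_squares(lambda q:np.hypot(*(X-q[:2]).T)-q[2],[575,-60,110],loss="soft_l1",f_scale=1.5);print(n,s.x,len(X))
    s=least_squares(lambda q:np.hypot(*(X-q[:2]).T)-109.5,[575,-60],loss="soft_l1",f_scale=1.5);print(n,s.x)
    C=s.x
    for nm,p,z in [("dart o",dart[0],49),("dart i",dart[1],49),("tip",tip,48),("peg base",peg,48)]:
        Y=ray(f,np.array([p]),z)[0,:2]-C; print(nm,Y,np.hypot(*Y),np.degrees(np.arctan2(Y[1],Y[0])))
E
```

```text
scene [576.51353243 -57.02011494 107.07603198] 86
scene [579.61502957 -56.60306218]
dart o [-107.61950269  -19.20078555] 109.3189257385074 -169.88409068439626
dart i [-68.76547801 -11.2860908 ] 69.68548494508624 -170.6794619568395
tip [ 73.03356605 -86.57885997] 113.26871043126988 -49.85070689600888
peg base [-14.09058145  53.96179334] 55.77113613650353 104.63438526628343
side [570.30844886 -59.45945003 107.59657564] 107
side [569.44967073 -61.63880863]
dart o [-100.83239191  -15.24133177] 101.97778901322312 -171.40451853548623
dart i [-61.96975413 -10.88289292] 62.91810379165023 -170.0395013607902
tip [ 76.10842003 -85.80394487] 114.69441379102751 -48.426854389091204
peg base [-7.95691431 56.48108563] 57.03880713829671 98.01891516919602
```

Request:
send_rows --commands '[[[0,0,0,0,-0.038],[0,0,0,0,-0.038],[0,0,0,0,-0.038],[0,-0.1,0,-0.1,0],[0,-0.1,0,-0.1,0],[0,0,0,0,0],[0,0,0,0,0]]]' --newtons 20

```text
time: 1.05
ee_pos: [234.4, 474.6, 204.6]
tcp_rot: [[-0.015, -0.001, -1.0], [1.0, -0.0, -0.015], [-0.0, -1.0, 0.001]]
contact_force: [-0.5, -1.0, -0.8]
grip_width: 0.444
```

```bash
python3 - <<'E'
from h import *
s=status.observe()
for k in s: print(k,np.round(s[k],3))
E
```

```text
time 1.05
qpos [ 1.004e+00  4.200e-02  1.420e+00  1.000e-03  1.680e+00 -5.820e-01]
joint_velocities [-0.017 -0.006  0.003 -0.012  0.002 -0.005]
effort [-3.5800e-01 -3.2086e+01 -3.0156e+01  1.3000e-02  6.7000e-02 -1.8000e-02]
ee_pos [234.377 474.595 204.648]
tcp_rot [[-0.015 -0.001 -1.   ]
 [ 1.    -0.    -0.015]
 [-0.    -1.     0.001]]
contact_force [-0.468 -0.962 -0.757]
torque [ 0.032  0.044 -0.001]
grip_width 0.444
```

Request:
send_rows --commands '[[[0,-0.19,0,-0.155,0],[0,-0.19,0,-0.155,0],[0,-0.19,0,-0.155,0],[0,-0.19,0,-0.155,0],[0,-0.19,0,-0.155,0],[0,-0.19,0,-0.155,0],[0,-0.19,0,-0.155,0],[0,-0.19,0,-0.155,0],[0,-0.19,0,-0.155,0],[0,-0.19,0,-0.155,0],[0,-0.19,0,-0.155,0],[0,0,0,0,0]]]'

```text
time: 2.25
ee_pos: [595.0, 63.3, 201.4]
tcp_rot: [[-0.036, 0.0, -0.999], [0.999, 0.009, -0.036], [0.009, -1.0, -0.001]]
contact_force: [-0.5, 0.9, -1.0]
grip_width: 0.002
```

```bash
python3 - <<'E'
from h import *
f=optics.grab_frame("wrist"); cv2.imwrite("pics/wrist2.png",f["color"][:,:,::-1]); print(f["R"],-f["R"].T@f["t"])
E
```

```text
[[-0.03557726  0.99933011  0.00857792]
 [ 0.96229203  0.0319399   0.27013681]
 [ 0.26968187  0.01786519 -0.96278374]] [516.45930026  58.60604991 380.53607471]
```

View pics/wrist2.png

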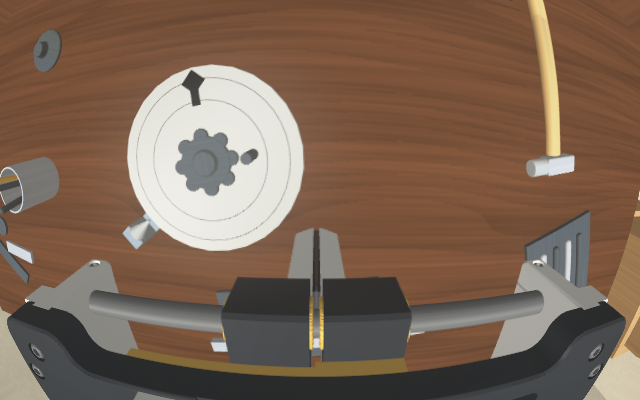

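Wrist view from overhead: plate centred near (215,158), dart at (193,75–105), peg at (249,157), pointer cone tip near (155,217). I'll measure from this view.

```bash
cat >> h.py <<'E'
def wray(f,uv,z):
    K=f["camera_matrix"];R=f["R"];c=-R.T@f["t"]
    uv=np.atleast_2d(np.asarray(uv,float))
    d=uv-[K[0,2],K[1,2]]; r=np.hypot(*d.T)+1e-9; th=r/K[0,0]
    v=np.stack([d[:,0]/r*np.sin(th),d[:,1]/r*np.sin(th),np.cos(th)],1)@R
    return c+v*((z-c[2])/v[:,2])[:,None]
def grid(f,z):
    v,u=np.mgrid[:400,:640]; return wray(f,np.stack([u.ravel(),v.ravel()],1),z).reshape(400,640,3)
E
python3 - <<'E'
from h import *
from scipy.optimize import least_squares
f=optics.grab_frame("wrist");c=f["color"].astype(int);hs=cv2.cvtColor(f["color"],cv2.COLOR_RGB2HSV)
G=grid(f,48.)[...,:2];rho=np.hypot(G[...,0]-575,G[...,1]+60)
m=((c.min(-1)>150)&(rho<125)).astype(np.uint8)
cn,_=cv2.findContours(m,cv2.RETR_EXTERNAL,cv2.CHAIN_APPROX_NONE);cn=max(cn,key=cv2.contourArea)[:,0]
X=wray(f,cn,48.)[:,:2]
s=least_squares(lambda q:np.hypot(*(X-q[:2]).T)-q[2],[575,-60,110],loss="soft_l1",f_scale=1.);print(s.x,np.abs(s.fun).mean())
C=s.x[:2]
dk=((c.max(-1)<110)&(np.hypot(*(np.moveaxis(G,-1,0)-C[:,None,None]))<112)).astype(np.uint8)
k,lab,st,ce=cv2.connectedComponentsWithStats(dk)
for i in range(1,k):
    if st[i,4]>15:
        Y=G[lab==i]-C; r=np.hypot(*Y.T); a=np.degrees(np.arctan2(*Y.mean(0)[::-1])); print(ce[i],st[i,4],Y.mean(0),a,r.min(),r.max())
for p in [(155,217),(150,222),(140,232)]: 
    Y=wray(f,p,52)[0,:2]-C;print(p,Y,np.hypot(*Y),np.degrees(np.arctan2(Y[1],Y[0])))
cv2.imwrite("pics/w2c.png",cv2.resize(f["color"][50:260,100:320,::-1],None,fx=2.6,fy=2.6,interpolation=cv2.INTER_CUBIC))
E
```

```text
[570.72081242 -59.87679261 108.7019624 ] 1.0822051875941228
[191.17287234  87.07180851] 376 [-86.12164226 -16.02219258] -169.46109826719314 65.99709244626771 105.6235847600078
[209.82954545 159.64772727] 88 [-3.68122466  6.45657554] 119.68968089162247 8.74368743268969 14.57544387788083
[249.87179487 155.16666667] 78 [-9.26935323 53.14502251] 99.89378733153168 46.57483583685671 59.67492326508688
(155, 217) [ 66.86041104 -69.90464626] 96.73145368955369 -46.275128571091365
(150, 222) [ 73.92384028 -78.34017043] 107.71219274179985 -46.66136539502895
(140, 232) [ 88.66048543 -96.15290332] 130.7901467761838 -47.32152539503726
```

View pics/w2c.png

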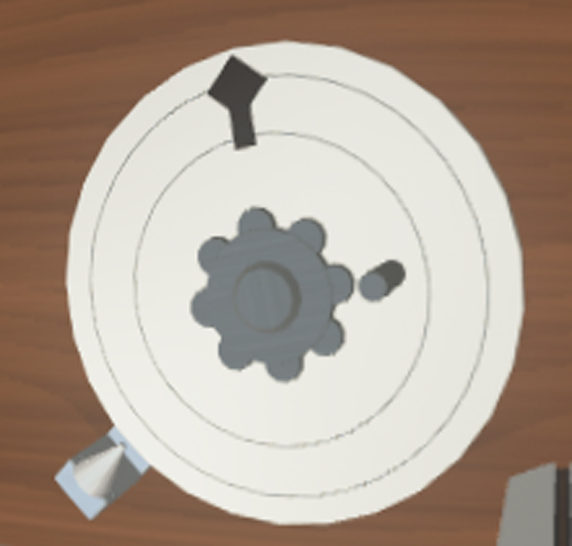

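```bash
python3 - <<'E'
from h import *
f=optics.grab_frame("wrist")
for C in [(571,-60),(573,-59)]:
  for p,z in [((147.7,220.4),48),((128.5,241.5),58),((100+235/2.6,50+57/2.6),49)]:
    Y=wray(f,p,z)[0,:2]-C;print(p,Y,np.hypot(*Y),np.degrees(np.arctan2(Y[1],Y[0])))
print(status.observe()['time'])
E
```

```text
(147.7, 220.4) [ 72.90029845 -82.35284345] 109.98383671519743 -48.48413690865076
(128.5, 241.5) [ 100.37803042 -111.82596897] 150.26907973850913 -48.087987752387995
(190.3846153846154, 71.92307692307692) [-104.37460386  -15.7681291 ] 105.55894953171804 -171.40914807913683
(147.7, 220.4) [ 70.90029845 -83.35284345] 109.42828168117563 -49.61536395302402
(128.5, 241.5) [  98.37803042 -112.82596897] 149.69280591172827 -48.91336458740014
(190.3846153846154, 71.92307692307692) [-106.37460386  -16.7681291 ] 107.68809822758239 -171.0420155123821
2.4
```

Request:
send_rows --commands '[[[0,-0.109,0,-0.021,0],[0,-0.109,0,-0.021,0],[0,-0.109,0,-0.021,0.012],[0,0,0.16,0,0],[0,0,0.16,0,0],[0,0,0.16,0,0],[0,0,0.14,0,0],[0,0,0,0,0]]]'

```text
time: 3.2
ee_pos: [605.0, 22.2, 82.0]
tcp_rot: [[-0.027, 0.011, -1.0], [1.0, 0.016, -0.026], [0.016, -1.0, -0.012]]
contact_force: [-0.3, -0.4, -0.7]
grip_width: 0.004
```

```bash
python3 - <<'E'
from h import *
f=optics.grab_frame("wrist"); cv2.imwrite("pics/wrist3.png",f["color"][:,:,::-1])
f=optics.grab_frame("side"); cv2.imwrite("pics/side3.png",cv2.resize(f["color"][100:300,200:500,::-1],None,fx=2.6,fy=2.6))
s=status.observe();print(s['ee_pos'],s['tcp_rot'],s['contact_force'],s['time'])
E
```

```text
[608.19359173  21.5981702   86.93718693] [[-0.0264548   0.01957745 -0.99945829]
 [ 0.99954359  0.01510636 -0.02616115]
 [ 0.014586   -0.99969421 -0.01996815]] [-0.34707454 -0.2091257  -0.31978363] 3.3
```

View pics/wrist3.png

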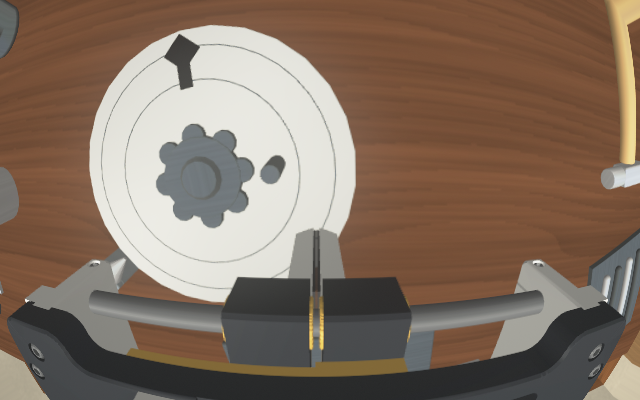

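View pics/side3.png

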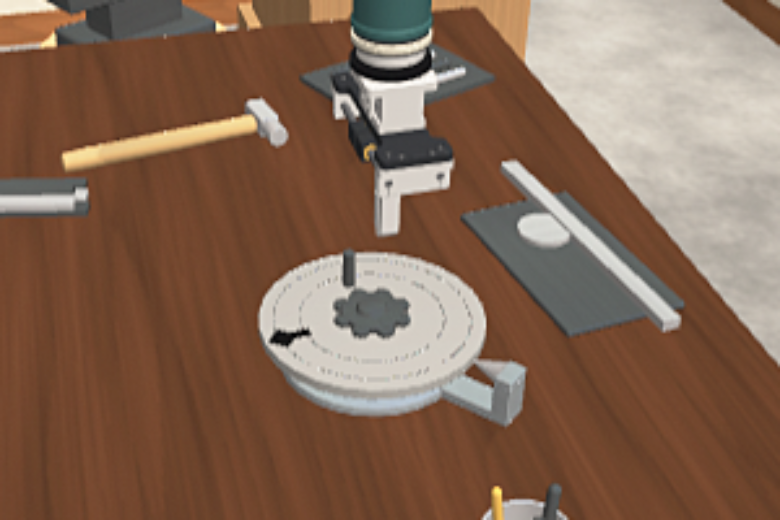

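Request:
send_rows --commands '[[[0,-0.12,0.055,0,0],[0,0,0,0,0]]]'

```text
time: 3.5
ee_pos: [611.7, -0.5, 81.3]
tcp_rot: [[-0.03, 0.029, -0.999], [0.999, 0.015, -0.03], [0.014, -0.999, -0.029]]
contact_force: [-0.3, -0.3, 0.4]
grip_width: 0.004
```

```bash
python3 - <<'E'
from h import *
s=status.observe();print(s['ee_pos'],s['tcp_rot'],s['contact_force'],s['time'],s['joint_velocities'])
E
```

```text
[ 6.11704313e+02 -4.83413392e-01  8.12526166e+01] [[-0.03047646  0.0285234  -0.99912842]
 [ 0.99944194  0.01454519 -0.03007078]
 [ 0.01367479 -0.99948729 -0.02895077]] [-0.34066068 -0.30152204  0.38168523] 3.5 [ 0.06658165 -0.0499838  -0.06546481  0.05564346  0.01917936  0.01885338]
```

Request:
send_rows --commands '[[[0,-0.01,0.03,0.03,0],[0,0,0,0.055,0],[0,-0.01,0,0.055,0],[0,-0.02,0,0.055,0],[0,-0.02,0,0.055,0],[0,-0.02,0,0.055,0],[0,-0.02,0,0.055,0],[0,0,-0.1,-0.1,0],[0,0,-0.2,-0.1,0]]]'

```text
time: 4.4
ee_pos: [565.0, -21.2, 131.9]
tcp_rot: [[-0.031, 0.018, -0.999], [0.999, 0.017, -0.031], [0.017, -1.0, -0.018]]
contact_force: [1.2, 0.1, 0.6]
grip_width: 0.006
```

```bash
cat >> h.py <<'E'
C=np.array([571.5,-59.8]); PT=-48.6
def plate(f,save=None):
    c=f["color"].astype(int);G=grid(f,48.)[...,:2]-C;r=np.hypot(G[...,0],G[...,1])
    dk=((c.max(-1)<110)&(r<109)).astype(np.uint8)
    k,lab,st,ce=cv2.connectedComponentsWithStats(dk)
    if save: cv2.imwrite(save,f["color"][:,:,::-1])
    out=[]
    for i in range(1,k):
        Y=G[lab==i]
        rr=np.hypot(*Y.T)
        if st[i,4]>60:
            a=np.degrees(np.arctan2(*Y.mean(0)[::-1])); out.append((st[i,4],rr.min().round(),rr.max().round(),round(a,1),ce[i].round()))
    return out
E
python3 - <<'E'
from h import *
s=status.observe();print(s['ee_pos'],s['tcp_rot'][:,1],s['contact_force'],s['time'])
t=s['time'];print(t,plate(optics.grab_frame("wrist"),"pics/w4a.png"))
t=status.observe()['time'];print(t,plate(optics.grab_frame("wrist"),"pics/w4b.png"))
E
```

```text
[564.96738814 -21.15752509 131.86694618] [ 0.01750952  0.01735088 -0.99969614] [1.21191442 0.11001    0.58476012] 4.4
4.4 [(np.int32(82), np.float64(50.0), np.float64(59.0), np.float64(-177.1), array([268., 147.])), (np.int32(458), np.float64(68.0), np.float64(107.0), np.float64(-86.9), array([180., 210.])), (np.int32(129), np.float64(8.0), np.float64(17.0), np.float64(109.6), array([280., 205.])), (np.int32(460), np.float64(44.0), np.float64(109.0), np.float64(36.2), array([316., 265.])), (np.int32(2124), np.float64(73.0), np.float64(109.0), np.float64(-1.0), array([272., 292.])), (np.int32(449), np.float64(86.0), np.float64(109.0), np.float64(37.1), array([334., 286.]))]
4.45 [(np.int32(87), np.float64(49.0), np.float64(60.0), np.float64(-169.0), array([262., 136.])), (np.int32(142), np.float64(10.0), np.float64(16.0), np.float64(121.9), array([281., 192.])), (np.int32(432), np.float64(66.0), np.float64(106.0), np.float64(-79.4), array([188., 210.])), (np.int32(412), np.float64(51.0), np.float64(109.0), np.float64(31.3), array([316., 261.])), (np.int32(1109), np.float64(88.0), np.float64(109.0), np.float64(-0.9), array([274., 285.])), (np.int32(107), np.float64(99.0), np.float64(109.0), np.float64(31.4), array([329., 281.]))]
```

View pics/w4b.png

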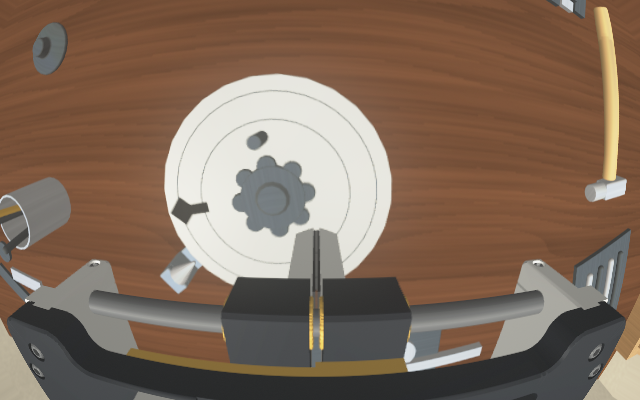

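Request:
send_rows --commands '[[[0,0.01,0,-0.15,0],[0,0.01,0,-0.15,0],[0,0.01,0,-0.12,0],[0,0,0.15,0,0],[0,0,0.15,0,0],[0,0,0,0,0]]]'

```text
time: 5.1
ee_pos: [655.6, -15.4, 79.3]
tcp_rot: [[-0.03, 0.032, -0.999], [0.999, 0.013, -0.029], [0.012, -0.999, -0.033]]
contact_force: [-1.6, 0.5, -0.4]
grip_width: 0.007
```

```bash
python3 - <<'E'
from h import *
s=status.observe();print(s['ee_pos'],s['tcp_rot'][:,1],s['contact_force'],s['time'])
t=s['time'];print(t,plate(optics.grab_frame("wrist"),"pics/w5a.png"))
s=status.observe();print(s['ee_pos'],s['tcp_rot'][:,1],s['contact_force'],s['time'])
E
```

```text
[655.5679951  -15.36780968  79.31708263] [ 0.03233681  0.01291695 -0.99939356] [-1.60538598  0.5039087  -0.39282213] 5.1
5.1 [(np.int32(370), np.float64(11.0), np.float64(18.0), np.float64(124.1), array([261.,  98.])), (np.int32(357), np.float64(51.0), np.float64(73.0), np.float64(-71.1), array([175., 134.])), (np.int32(735), np.float64(65.0), np.float64(99.0), np.float64(20.3), array([295., 216.])), (np.int32(73), np.float64(100.0), np.float64(109.0), np.float64(25.2), array([316., 237.]))]
[656.64871729 -15.5765356   81.78902656] [ 0.03568886  0.01249518 -0.99928483] [-0.47785151  0.22958265 -0.01393172] 5.15
```

View pics/w5a.png

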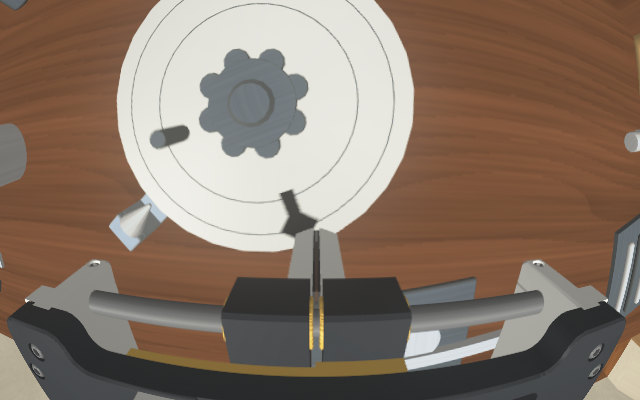

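Request:
send_rows --commands '[[[0,0,0.11,0.03,0],[0,0,0,0,0],[0,0,0,0,0],[0,0,0,0,0],[0,0,0,0,0]]]'

```text
time: 5.65
ee_pos: [654.2, -17.0, 68.3]
tcp_rot: [[-0.029, 0.047, -0.998], [1.0, 0.011, -0.028], [0.009, -0.999, -0.048]]
contact_force: [0.1, 0.1, -0.0]
grip_width: 0.003
```

```bash
cat >> h.py <<'E'
def dart(f,p0=None,save=None):
    # dart: dark pixels between r 64 and 107, excluding peg radius and finger; report angle of largest blob's outer end
    c=f["color"].astype(int);G=grid(f,48.)[...,:2]-C;r=np.hypot(G[...,0],G[...,1])
    dk=((c.max(-1)<110)&(r<107)&(r>78)).astype(np.uint8)
    k,lab,st,ce=cv2.connectedComponentsWithStats(dk)
    if save: cv2.imwrite(save,f["color"][:,:,::-1])
    out=[]
    for i in range(1,k):
        if st[i,4]>60:
            Y=G[lab==i];rr=np.hypot(*Y.T);m=Y.mean(0);a=np.degrees(np.arctan2(m[1],m[0]))
            out.append((int(st[i,4]),rr.min().round(),rr.max().round(),"rel",round((a-PT)%360,1),round(np.radians((a-PT)%360),3)))
    return out
E
python3 - <<'E'
from h import *
s=status.observe();print(s['ee_pos'],s['tcp_rot'][:,1],s['contact_force'],s['time'])
for n in "ab":
  t=status.observe()['time'];print(t,dart(optics.grab_frame("wrist"),save=f"pics/w6{n}.png"))
E
```

```text
[654.19945692 -16.97046474  68.34869515] [ 0.04740347  0.01063937 -0.99881916] [ 0.13597283  0.11197919 -0.04093863] 5.65
5.65 [(884, np.float64(78.0), np.float64(105.0), 'rel', np.float64(145.9), np.float64(2.546)), (117, np.float64(94.0), np.float64(107.0), 'rel', np.float64(73.7), np.float64(1.287))]
5.7 [(895, np.float64(78.0), np.float64(105.0), 'rel', np.float64(152.5), np.float64(2.662)), (115, np.float64(94.0), np.float64(107.0), 'rel', np.float64(73.7), np.float64(1.286))]
```

View pics/w6b.png

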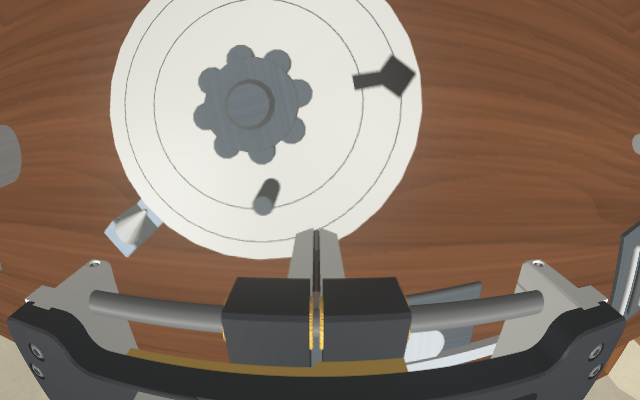

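Request:
send_rows --commands '[[[0,0,0.06,0.02,0],[0,0,0,0,0],[0,0,0,0,0],[0,0,0,0,0],[0,0,0,0,0],[0,0,0,0,0],[0,0,0,0,0],[0,0,0,0,0],[0,0,0,0,0],[0,0,0,0,0],[0,0,0,0,0],[0,0,0,0,0]]]'

```text
time: 6.95
ee_pos: [650.9, -16.8, 55.5]
tcp_rot: [[-0.029, 0.048, -0.998], [1.0, 0.011, -0.029], [0.009, -0.999, -0.048]]
contact_force: [0.2, 0.2, 0.5]
grip_width: 0.003
```

```bash
python3 - <<'E'
from h import *
s=status.observe();print(s['ee_pos'],s['tcp_rot'][:,1],s['contact_force'],s['time'])
for n in "ab":
  t=status.observe()['time'];print(t,dart(optics.grab_frame("wrist"),save=f"pics/w7{n}.png"))
E
```

```text
[650.85811815 -16.8461226   55.46324013] [ 0.04800191  0.01057016 -0.99879131] [0.24987867 0.15201393 0.49050502] 6.95
6.95 [(731, np.float64(78.0), np.float64(107.0), 'rel', np.float64(298.7), np.float64(5.213)), (207, np.float64(86.0), np.float64(107.0), 'rel', np.float64(74.9), np.float64(1.307))]
7.0 [(725, np.float64(78.0), np.float64(106.0), 'rel', np.float64(303.9), np.float64(5.305)), (207, np.float64(86.0), np.float64(107.0), 'rel', np.float64(74.9), np.float64(1.307))]
```

Request:
send_rows --commands '[[[0,0,0,0,0],[0,0,0,0,0],[0,0,0,0,0],[0,0,0,0,0],[0,0,0,0,0],[0,0,0,0,0]]]'

```text
time: 7.65
ee_pos: [650.8, -16.8, 55.4]
tcp_rot: [[-0.029, 0.048, -0.998], [1.0, 0.011, -0.029], [0.009, -0.999, -0.048]]
contact_force: [0.2, -0.2, -0.5]
grip_width: 0.006
```

```bash
python3 - <<'E'
from h import *
s=status.observe();print(s['ee_pos'],s['tcp_rot'][:,1],s['contact_force'],s['time'])
for n in "ab":
  t=status.observe()['time'];print(t,dart(optics.grab_frame("wrist"),save=f"pics/w8{n}.png"))
E
```

```text
[650.83213647 -16.8440741   55.40020808] [ 0.0478945   0.01058398 -0.99879632] [ 0.18956517 -0.21685107 -0.45238114] 7.65
7.65 [(678, np.float64(78.0), np.float64(106.0), 'rel', np.float64(8.0), np.float64(0.14)), (207, np.float64(86.0), np.float64(107.0), 'rel', np.float64(74.9), np.float64(1.308))]
7.7 [(682, np.float64(78.0), np.float64(105.0), 'rel', np.float64(12.7), np.float64(0.222)), (207, np.float64(86.0), np.float64(107.0), 'rel', np.float64(74.9), np.float64(1.308))]
```

Request:
send_rows --commands '[[[0,0,0,0,0],[0,0,0,0,0],[0,0,0,0,0],[0,0,0,0,0],[0,0,0,0,0],[0,0,0,0,0],[0,0,0,0,0],[0,0,0,0,0],[0,0,0,0,0],[0,0,0,0,0],[0,0,0,0,0],[0,0,0,0,0]]]'

```text
time: 8.95
ee_pos: [650.8, -16.9, 55.4]
tcp_rot: [[-0.029, 0.048, -0.998], [1.0, 0.011, -0.029], [0.009, -0.999, -0.048]]
contact_force: [0.2, -0.1, -0.4]
grip_width: 0.006
```

Request:
send_rows --commands '[[[0,0,0,0,0],[0,0,0,0,0],[0,0,0,0,0],[0,0,0,0,0],[0,0,0,0,0],[0,0,0,0,0],[0,0,0,0,0],[0,0,0,0,0],[0,0,0,0,0],[0,0,0,0,0],[0,0,0,0,0],[0,0,0,0,0]]]'

```text
time: 10.15
ee_pos: [650.8, -16.8, 55.4]
tcp_rot: [[-0.029, 0.048, -0.998], [1.0, 0.011, -0.029], [0.009, -0.999, -0.048]]
contact_force: [-0.5, 0.4, 0.1]
grip_width: 0.003
```

Request:
send_rows --commands '[[[0,0,0,0,0],[0,0,0,0,0],[0,0,0,0,0],[0,0,0,0,0],[0,0,0,0,0],[0,0,0,0,0],[0,0,0,0,0],[0,0,0,0,0],[0,0,0,0,0],[0,0,0,0,0],[0,0,0,0,0],[0,0,0,0,0]]]'

```text
time: 11.35
ee_pos: [650.8, -16.8, 55.4]
tcp_rot: [[-0.029, 0.048, -0.998], [1.0, 0.011, -0.029], [0.009, -0.999, -0.048]]
contact_force: [-0.1, -0.1, -0.1]
grip_width: 0.003
```

```bash
python3 - <<'E'
from h import *
s=status.observe();print(s['ee_pos'],s['tcp_rot'][:,1],s['contact_force'],s['time'])
for n in "ab":
  t=status.observe()['time'];print(t,dart(optics.grab_frame("wrist"),save=f"pics/w9{n}.png"))
E
```

```text
[650.8429123  -16.83461116  55.43556519] [ 0.04795691  0.01058341 -0.99879334] [-0.10495632 -0.07049145 -0.07697625] 11.35
11.35 [(437, np.float64(78.0), np.float64(100.0), 'rel', np.float64(265.9), np.float64(4.641)), (207, np.float64(86.0), np.float64(107.0), 'rel', np.float64(74.9), np.float64(1.308))]
11.4 [(546, np.float64(78.0), np.float64(102.0), 'rel', np.float64(267.9), np.float64(4.676)), (207, np.float64(86.0), np.float64(107.0), 'rel', np.float64(74.9), np.float64(1.308))]
```

Request:
send_rows --commands '[[[0,0,0,0,0],[0,0,0,0,0],[0,0,0,0,0],[0,0,0,0,0],[0,0,0,0,0],[0,0,0,0,0],[0,0,0,0,0],[0,0,0,0,0],[0,0,0,0,0],[0,0,0,0,0],[0,0,0,0,0],[0,0,0,0,0]]]'

```text
time: 12.65
ee_pos: [650.8, -16.8, 55.4]
tcp_rot: [[-0.029, 0.048, -0.998], [1.0, 0.011, -0.029], [0.009, -0.999, -0.048]]
contact_force: [0.1, -0.1, -0.1]
grip_width: 0.005
```

```bash
python3 - <<'E'
from h import *
for n in "abcd":
  t=status.observe()['time'];print(t,dart(optics.grab_frame("wrist"),save=f"pics/w10{n}.png"))
E
```

```text
12.65 [(732, np.float64(78.0), np.float64(106.0), 'rel', np.float64(320.6), np.float64(5.596)), (207, np.float64(86.0), np.float64(107.0), 'rel', np.float64(74.9), np.float64(1.308))]
12.7 [(735, np.float64(78.0), np.float64(107.0), 'rel', np.float64(322.6), np.float64(5.631)), (207, np.float64(86.0), np.float64(107.0), 'rel', np.float64(74.9), np.float64(1.308))]
12.75 [(735, np.float64(78.0), np.float64(107.0), 'rel', np.float64(324.5), np.float64(5.664)), (207, np.float64(86.0), np.float64(107.0), 'rel', np.float64(74.9), np.float64(1.308))]
12.8 [(725, np.float64(78.0), np.float64(107.0), 'rel', np.float64(326.4), np.float64(5.697)), (207, np.float64(86.0), np.float64(107.0), 'rel', np.float64(74.9), np.float64(1.308))]
```

View pics/w10d.png

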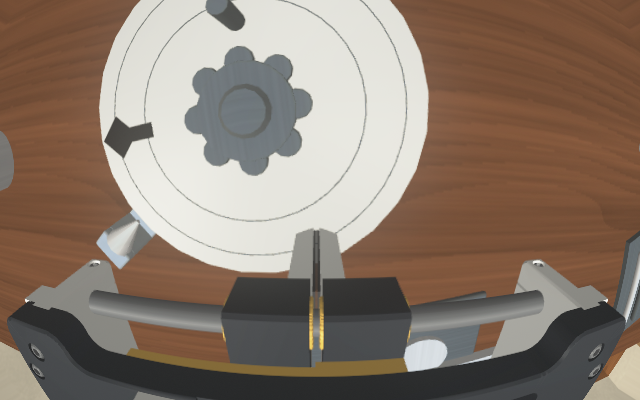

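Request:
send_rows --commands '[[[0,0,0,0,0],[0,0,0,0,0],[0,0,0,0,0],[0,0,0,0,0],[0,0,0,0,0],[0,0,0,0,0],[0,0,0.05,0,0],[0,0,0.015,0,0]]]'

```text
time: 13.65
ee_pos: [653.5, -16.9, 44.9]
tcp_rot: [[-0.029, 0.053, -0.998], [1.0, 0.01, -0.029], [0.008, -0.999, -0.054]]
contact_force: [-4.5, -1.2, 10.1]
grip_width: 0.009
```

```bash
python3 - <<'E'
from h import *
for n in "ab":
  s=status.observe();print(s['time'],s['ee_pos'],s['contact_force'],s['tcp_rot'][:,1])
  print(dart(optics.grab_frame("wrist"),save=f"pics/w11{n}.png"))
s=status.observe();print(s['time'],s['ee_pos'],s['contact_force'])
E
```

```text
13.65 [653.46500082 -16.86561649  44.89981371] [-4.49363836 -1.15601458 10.13689334] [ 0.05341501  0.00996901 -0.99852264]
[(773, np.float64(78.0), np.float64(106.0), 'rel', np.float64(353.0), np.float64(6.162)), (227, np.float64(85.0), np.float64(107.0), 'rel', np.float64(74.9), np.float64(1.308))]
13.7 [653.57801124 -17.37501572  45.42603644] [-2.74359213 -1.41422111  9.83406257] [ 0.05376925  0.00898572 -0.99851296]
[(771, np.float64(78.0), np.float64(107.0), 'rel', np.float64(352.6), np.float64(6.154)), (226, np.float64(85.0), np.float64(107.0), 'rel', np.float64(74.6), np.float64(1.303))]
13.75 [653.61301306 -17.51480424  45.86463401] [-2.28319378 -0.3003477   8.31487473]
```

View pics/w11b.png

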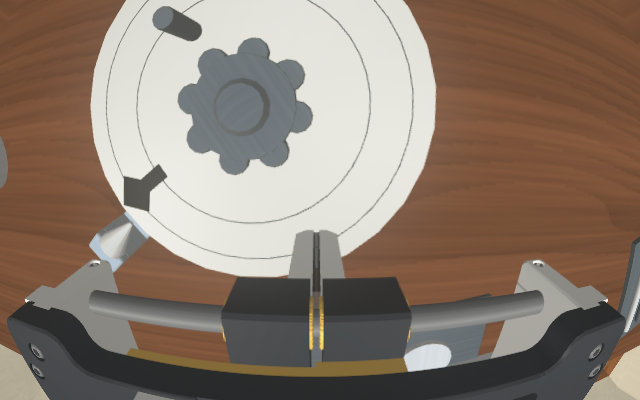

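Request:
send_rows --commands '[[[0,0.03,0.015,0.015,0],[0,0.02,0.015,0.01,0],[0,0,0.015,0,0]]]'

```text
time: 14.05
ee_pos: [650.6, -11.7, 44.3]
tcp_rot: [[-0.028, 0.06, -0.998], [1.0, 0.0, -0.028], [-0.001, -0.998, -0.06]]
contact_force: [-3.5, -3.5, 12.0]
grip_width: 0.002
```

```bash
cat > m.py <<'E'
from h import *
import sys
n=sys.argv[1]
s=status.observe();print(s['time'],s['ee_pos'],s['contact_force'],s['tcp_rot'][:,1])
f=optics.grab_frame("wrist");print(dart(f)); cv2.imwrite(f"pics/w{n}.png",cv2.resize(f["color"][60:310,60:360,::-1],None,fx=2.4,fy=2.4,interpolation=cv2.INTER_CUBIC))
s=status.observe();print(s['time'],s['ee_pos'],s['contact_force'])
E
python3 m.py 12
```

```text
14.05 [650.64168597 -11.70509937  44.29763376] [-3.50548588 -3.47674412 12.00208387] [ 6.04088405e-02  2.31751084e-04 -9.98173691e-01]
[(724, np.float64(78.0), np.float64(106.0), 'rel', np.float64(356.9), np.float64(6.229)), (231, np.float64(85.0), np.float64(107.0), 'rel', np.float64(78.4), np.float64(1.369))]
14.1 [650.88831888 -12.14543269  44.39988558] [-3.84121529 -3.310046   11.45584859]
```

View pics/w12.png

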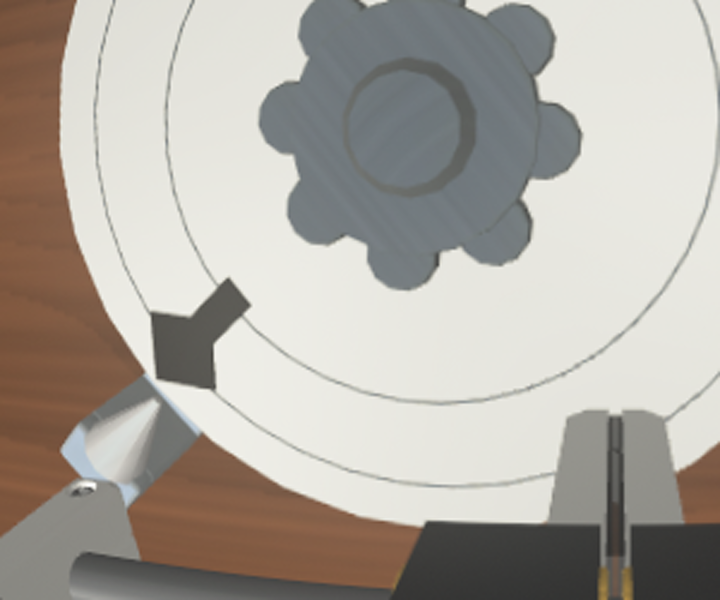

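Request:
send_rows --commands '[[[0,0.03,0.012,0.015,0],[0,0.015,0.012,0.007,0],[0,0,0.01,0,0]]]'

```text
time: 14.4
ee_pos: [648.3, -8.3, 45.5]
tcp_rot: [[-0.027, 0.068, -0.997], [1.0, -0.01, -0.028], [-0.012, -0.998, -0.067]]
contact_force: [-2.5, -2.1, 9.5]
grip_width: 0.0
```

```bash
python3 m.py 13
```

```text
14.4 [648.32545372  -8.30936112  45.50495918] [-2.4601289  -2.0974571   9.54347152] [ 0.06762895 -0.01043334 -0.99765599]
[(705, np.float64(78.0), np.float64(106.0), 'rel', np.float64(359.5), np.float64(6.274)), (231, np.float64(85.0), np.float64(107.0), 'rel', np.float64(80.8), np.float64(1.41)), (79, np.float64(105.0), np.float64(107.0), 'rel', np.float64(53.9), np.float64(0.941))]
14.45 [648.56588268  -8.62180905  45.56871232] [-3.02062457 -2.22222736  8.0782306 ]
```

View pics/w13.png

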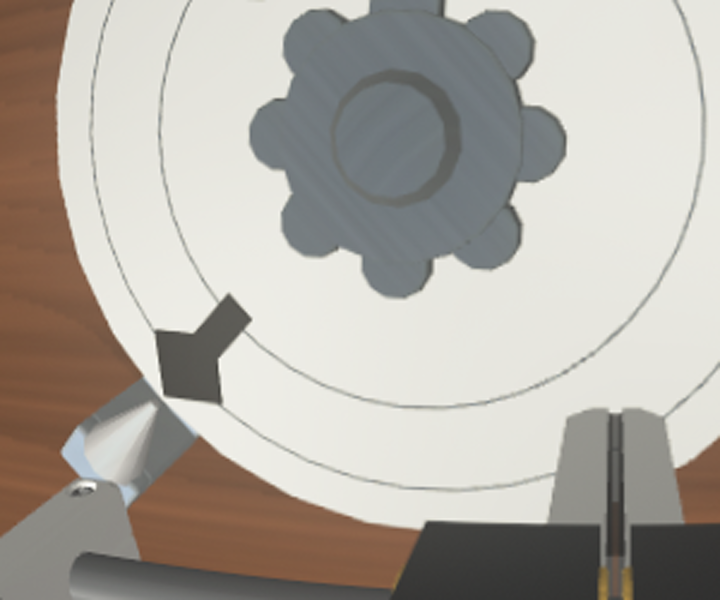

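The dart tip at (165,395) is now right in front of the cone tip at (157,400). Next I'll check that the plate is still and the press is steady.

```bash
python3 - <<'E'
from h import *
for i in range(8):
    f=optics.grab_frame("wrist"); s=status.observe(); print(s['time'],s['ee_pos'].round(2),s['contact_force'].round(1),dart(f)[0][-2:])
for n in ["side","scene"]:
    f=optics.grab_frame(n); u,v=proj(f,[571,-60,48])[0].astype(int)
    cv2.imwrite(f"pics/{n}14.png",cv2.resize(f["color"][v-60:v+60,u-80:u+80,::-1],None,fx=5,fy=5,interpolation=cv2.INTER_CUBIC))
E
```

```text
14.5 [648.52  -8.54  45.44] [-2.6 -2.1  8.7] (np.float64(359.2), np.float64(6.269))
14.55 [648.5   -8.47  45.37] [-2.9 -2.3  9.1] (np.float64(359.2), np.float64(6.27))
14.6 [648.48  -8.47  45.32] [-3.  -2.6  8.7] (np.float64(359.3), np.float64(6.27))
14.65 [648.48  -8.45  45.32] [-2.1 -2.3  8.8] (np.float64(359.3), np.float64(6.27))
14.7 [648.51  -8.48  45.35] [-3.3 -2.4 10.3] (np.float64(359.2), np.float64(6.27))
14.75 [648.52  -8.48  45.35] [-3.3 -2.3  8.9] (np.float64(359.2), np.float64(6.27))
14.8 [648.53  -8.51  45.36] [-2.9 -2.3  9.3] (np.float64(359.2), np.float64(6.27))
14.85 [648.54  -8.53  45.36] [-3.1 -1.8  9.9] (np.float64(359.2), np.float64(6.27))
```

View pics/side14.png

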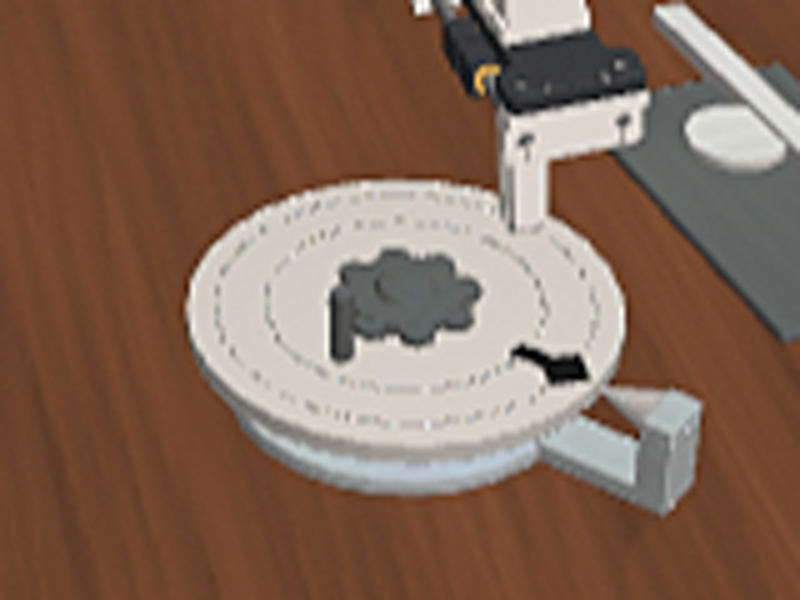

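In the side view the dart tip at (590,378) points at the cone tip at (603,388), and the finger rests on the plate. The plate is still and the press is steady at about 9 N, so I'm handing in.

```bash
python3 -c "
from h import *
print(workorder.sign_off()); s=status.observe(); print(s['time'],s['contact_force'])"
```

```text
the job is handed in; nothing more can be done
None
the job is handed in; nothing more can be done
```

I flicked the peg from outside with the closed fingers. The plate then turned anticlockwise at about 2.6–2.8 rad/s, and I let it run untouched for about two turns. I braked it near the rim just before the second pass of the pointer. It stopped about 13 mm short, so with the finger still pressing I dragged the plate the last 7°.

**Last checks before handing in:**
- **Mark:** the wrist camera put it about 0.8° (roughly 1.5 mm) before the pointer. The side view also shows the dart tip in front of the cone tip.
- **Plate at rest:** its angle stayed within 0.1° over the last eight pictures.
- **Press:** the finger held steadily at about 9–10 N.
- **Bystanders:** the arm stayed clear of the hammer, rose and tin. I did not re-measure their positions at the end.

**Disagreements:**
- **Plate centre:** the cameras disagreed by up to about 8 mm. I used the wrist and side values.
- **Finger height:** the TCP reads 45 mm while resting on a plate top given as 48 mm. I put this down to a slight tool tilt and calibration error, but did not check it further.

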